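Load the model dryer and set its thermostat

ROBOT

A 6-joint arm with a two-finger parallel gripper is mounted at the origin on the work surface. World frame = base frame: x ahead of the robot, y to its left, z up, the work surface at z = 0. Lengths are in m, angles in rad, forces in N, time in s.
With the tool pointing down it reaches from about 0.35 to 0.975 m from the base axis. Payload 4.9 kg.
Tool frame: the origin (TCP) lies midway between the tips of the shut fingers; the grasp point (between the pads) lies 19 mm behind it (ctrl.hold_point_z is the distance from the TCP to the grasp point, in m); z points along the fingers, y is the line along which they close (so a half turn about z gives the same grasp; the last joint's range is limited). The gripper opens to 85 mm and grips with 20 to 120 N. Pads are 22 mm wide; open, the fingers measure 114 mm over their backs; the gripper's body (76 mm by 85 mm) begins 54 mm behind the grasp point. The pads swing forward as they close: fully open they stand 13 mm farther back than shut.
Start: joints at [1.158, 0.053, 1.613, -0, 1.476, -0.119], TCP at [0.181, 0.598, 0.231] pointing down, gripper open.
Joint ranges: [-3.01, 3.01], [-1.01, 2.22], [0.06, 2.58], [-1.02, 4.17], [0.09, 2.62], [-3.14, 3.14]. Speed limits (rad/s): [2.57, 2.57, 3.14, 3.14, 3.14, 3.14].

INTERFACE

Orientations are given as a rotation vector (axis times angle).
In Python, from station import status, viewer, finish_job, ctrl gives the robot as it stands.
- The arm moves only by the shell command python3 -m jog 'ROWS' [FORCE]. ROWS is JSON, a list of rows, each a list of 7 numbers: the turn, a rotation vector about the tool's x, y, z each as a share of 5 degrees, from -1 to 1, then the shift along the tool's x, y, z each as a share of 30 mm, from -1 to 1, then the opening, from -1 (shut) to 1 (fully open). A call has 1 to 5 rows; each row shifts and turns the commanded pose from where the row before left it, along the tool's axes as they then stand; what a row does not reach is not made up. A row lasts 1/8 s, in which the tool goes at most 62.5 mm and 10.7 degrees, less where a joint would pass 70% of its speed; a pose out of reach is approached as far as the arm can. A call with a number of a shift or a turn outside -1 to 1 is refused whole. A call with a gripper value outside its range is refused whole. The fingers move at their own pace and stop on an object; FORCE is the grip in N (left out, the last holds). Time passes only in rows, so rows that do not move let the fingers close. It gives the time, the measured TCP pose, the force, the opening and the grip force at its end, in the units of the state.
- status.get_obs(): the state, without advancing time (a new reading comes with each control period).
- viewer.get_image(name): name is "scene" or "top"; returns a dict with "img" (400x640x3 uint8, red, green, blue), "fovy" (degrees; the focal length in pixels is half the picture's height over the tangent of half this angle, whatever the lens; pixels are square), "cx", "cy" (the principal point, pixels), "distortion" ([k1, k2, p1, p2, k3] as OpenCV has them; the pictures are not rectified), "rvec" (rotation vector, rad) and "tvec" (3), from world to camera coordinates, as OpenCV has them. Camera axes: x right, y down, z forward; pixel columns grow to the right and rows downward; lengths in m; the calibration is good to about 2 mm. A picture is of the moment at which its call begins. There is no depth.
- finish_job(): hands the job in; it is judged then, once.
The state is a dict: "t": time; "q": joint angles; "dq": joint speeds; "effort": joint torques, N m; "tool_pos": TCP position; "tool_rot": TCP orientation; "contact_force": force on the tool from outside, world axes, zero at the start; "wrist_torque": the same for the moment, N m; "opening": finger opening in m; "grip_force": force on a finger pad.
Only numpy, scipy, OpenCV 4.12 (cv2) and the standard library are available. Lean on these libraries where they do the work, as an engineer would, in place of code of your own. Each camera call takes 0.05 s, during which the arm holds its last target. There are 200 camera calls.

TASK

Load the model dryer with the three freshly trimmed stone models on the bench mat, filling its bays in order, the biggest model first because it takes longest to dry: the full arch in bay 1, then the half arch in bay 2, then the single-tooth die in bay 3, each set down on the bay's floor, not dropped (stone chips), teeth up, flat and square to its walls. When all three are in, turn the thermostat clockwise to its fourth mark. Leave the model that is already drying in bay 4 where it is, and do not disturb anything else on the bench.

Things in the scene. Friction and masses are not known exactly. Their poses are not given: they have to be found in the camera images.
- dryer: fixed white model dryer, 190 mm (x) by 335 mm (y); origin at the middle of its underside. +x points from its control deck to its bays, +y to the left as seen from the deck. Four bays in a row over the +x half, bay 1 at the +y end; 1 to 4 black dots on the deck in front of each bay number it. Bay floors 60 mm above the bench. The deck, 54 mm above the bench, has the thermostat at its right (-y) end
- bay1 (a point): centre of the floor of bay 1, the bay with 1 dot in front of it; axes as the dryer. Clear floor 84 mm in x by 74 mm in y; walls 4 mm thick, only 8 mm high above the floor
- bay2 (a point): centre of the floor of bay 2, the bay with 2 dots in front of it; axes as the dryer. Clear floor 84 mm in x by 74 mm in y; walls 4 mm thick, only 8 mm high above the floor
- bay3 (a point): centre of the floor of bay 3, the bay with 3 dots in front of it; axes as the dryer. Clear floor 84 mm in x by 74 mm in y; walls 4 mm thick, only 8 mm high above the floor
- bay4 (a point): centre of the floor of bay 4, the bay with 4 dots in front of it; axes as the dryer. Clear floor 84 mm in x by 74 mm in y; walls 4 mm thick, only 8 mm high above the floor; a model already stands in it
- thermostat (a joint): the dryer's thermostat knob, upright axis; rad from the off mark, growing clockwise seen from above, 0 to 4.19. The scale round it: a round dot at off (0), then bars 40 degrees apart clockwise, marks 1 to 6; mark 4 is at 2.793 rad, mark 3 (2.094) points along the dryer's +x. Starts between marks 1 and 4, below 4; stays where left (friction about 0.04 N m)
- thermostat_grip (a point): middle of the top of the black knob, on its axis, 26 mm above the deck. Round skirt 48 mm across, 6 mm high; on it an upright bar grip 42 mm long, 13 mm wide, 20 mm high, its top at this point. This point's x axis lies along the bar, towards the end with the white pointer line, and turns with the knob
- full_arch: horseshoe-shaped full-arch model in yellow dental stone, 150 g: base 20 mm high, 62 mm wide in y; straight back at x = -27 mm, flat parallel sides from there to x = +2 mm, then trimmed to a blunt front, 18 mm wide, at x = +27 mm. Teeth on top, to 34 mm. Origin: centre of its underside, z up through the teeth
- half_arch: half-arch (one-side) model in yellow dental stone, 75 g: straight block base 56 mm (x) by 26 mm (y), 20 mm high, with a row of five teeth along x on top, to 34 mm. Origin: centre of its underside, z up through the teeth
- die: single-tooth die in yellow dental stone, 25 g: round foot 22 mm across and 21 mm high, one tooth on top, 35 mm high in all. Origin: centre of its underside, z up through the tooth
- front_section: front-teeth model already drying in bay 4, yellow dental stone, 24 mm by 50 mm, 33 mm high. Origin: centre of its underside. Not to be moved
- articulator: bystander: aluminium articulator with two mounted casts, 95 by 92 mm, 118 mm high. Origin: centre of its underside
- mixing_bowl: bystander: black rubber mixing bowl, 116 mm across, 65 mm high. Origin: centre of its underside
- plaster_spatula: bystander: plaster spatula 190 mm long, lying flat. Origin under its middle
- casting_ring: bystander: steel casting ring on a rubber foot, 48 mm across, 52 mm high. Origin: centre of its underside
- separator_bottle: bystander: white plastic bottle, 52 mm across, 145 mm high. Origin: centre of its underside
- wax_jar: bystander: glass jar with a steel lid, 64 mm across, 60 mm high. Origin: centre of its underside
- brush: bystander: brush 170 mm long, lying flat. Origin under its middle
Not all that is in view belongs to the job. What is shaped like the full_arch but blue is not meant.

How it is judged:
On the way, in this order (a step that is already met when the one before it is completed fails the run):
1. the full arch stands in bay 1, let go (x of full_arch in the frame of bay1 between -0.032 and 0.032 m and y of full_arch in the frame of bay1 between -0.03 and 0.03 m and z of full_arch in the frame of bay1 below 0.004 m and angle between full_arch's own z axis and vertical below 0.1 rad and (angle between the x axis of full_arch and the x axis of bay1, either way round below 0.26 rad or angle between the x axis of full_arch and the y axis of bay1, either way round below 0.26 rad) and linear speed of full_arch below 0.02 m/s and contact force between the fingers and full_arch below 0.2 N), for 0.2 s.
2. then the half arch stands in bay 2, let go (x of half_arch in the frame of bay2 between -0.032 and 0.032 m and y of half_arch in the frame of bay2 between -0.03 and 0.03 m and z of half_arch in the frame of bay2 below 0.004 m and angle between half_arch's own z axis and vertical below 0.1 rad and (angle between the x axis of half_arch and the x axis of bay2, either way round below 0.26 rad or angle between the x axis of half_arch and the y axis of bay2, either way round below 0.26 rad) and linear speed of half_arch below 0.02 m/s and contact force between the fingers and half_arch below 0.2 N), for 0.2 s.
3. then the die stands in bay 3, let go (x of die in the frame of bay3 between -0.032 and 0.032 m and y of die in the frame of bay3 between -0.03 and 0.03 m and z of die in the frame of bay3 below 0.004 m and angle between die's own z axis and vertical below 0.1 rad and linear speed of die below 0.02 m/s and contact force between the fingers and die below 0.2 N), for 0.2 s.
4. then the thermostat is at its fourth mark, let go (value of joint thermostat between 2.653 and 2.933 rad and contact force between the fingers and thermostat below 0.2 N), for 0.2 s.
At the end, for the whole second after the job is handed in: Full arch in bay 1, half arch in bay 2, die in bay 3: origin within 32 mm (x) and 30 mm (y) of the bay centre and under 4 mm above its floor, upright within 0.1 rad, arches square to the walls within 15 degrees either way round, at rest, let go; thermostat let go within 0.14 rad of mark 4 (all of step 1 and all of step 2 and all of step 3 and all of step 4); the robot touches nothing.
It fails at once if the model already in bay 4 was shifted by more than 10 mm (distance of front_section from where it was at the start of the episode above 0.01 m).
It fails at once if another thing on the bench was shifted by more than 20 mm (distance of any of articulator, mixing_bowl, plaster_spatula, casting_ring, separator_bottle, wax_jar, brush from where it was at the start of the episode above 0.02 m).
It fails at once if a model was dropped into its bay: let go more than 10 mm above the floor ((contact force between the fingers and full_arch below 0.02 N and z of full_arch in the frame of bay1 above 0.01 m and horizontal distance between full_arch and bay1 below 0.045 m) or (contact force between the fingers and half_arch below 0.02 N and z of half_arch in the frame of bay2 above 0.01 m and horizontal distance between half_arch and bay2 below 0.045 m) or (contact force between the fingers and die below 0.02 N and z of die in the frame of bay3 above 0.01 m and horizontal distance between die and bay3 below 0.045 m)).
It also fails if it takes over 72 s, if anything falls off the work surface, if the arm or the gripper's body presses on something with over 40 N, if the wrist force passes 120 N, or if a joint passes its speed limit or range.

## Working session

There is one attempt and no reset: what is moved stays moved. The work goes in short steps, Python scripts to look and compute and a shell command to move; the robot and the scene stay as the last step left them, time stands still between calls to the robot, and variables do not carry over. Pictures are saved under pics/ and viewed, at most 10 in all, crops included, and the job is handed in when it is done.

```bash
ls; mkdir -p pics
python3 - <<'E'
from station import status, viewer, ctrl
import cv2,numpy as np
for n in("scene","top"):
    d=viewer.get_image(n); cv2.imwrite(f"pics/{n}0.png",cv2.cvtColor(d["img"],cv2.COLOR_RGB2BGR))
    print(n,{k:np.round(v,4) for k,v in d.items() if k!="img"})
o=status.get_obs(); print({k:np.round(v,3) for k,v in o.items()}); print(ctrl.hold_point_z)
E
```

```text
pics
scene {'fovy': np.float64(48.862), 'cx': np.float64(323.8852), 'cy': np.float64(199.8277), 'distortion': array([-0.0933,  0.    ,  0.    ,  0.    ,  0.    ]), 'rvec': array([ 2.282 ,  0.645 , -0.2695]), 'tvec': array([-0.477 , -0.162 ,  1.6796])}
top {'fovy': np.float64(49.5627), 'cx': np.float64(324.6844), 'cy': np.float64(203.0705), 'distortion': array([-0.0537,  0.    ,  0.    ,  0.    ,  0.    ]), 'rvec': array([ 2.1243, -2.1568,  0.1658]), 'tvec': array([-0.0083,  0.5455,  1.1221])}
{'t': np.float64(0.1), 'q': array([ 1.158,  0.053,  1.614,  0.   ,  1.476, -0.119]), 'dq': array([ 0.001, -0.002, -0.002,  0.   ,  0.   ,  0.   ]), 'effort': array([ 0.0000e+00, -3.9490e+01, -3.7136e+01, -0.0000e+00,  4.0000e-03,
       -0.0000e+00]), 'tool_pos': array([0.181, 0.598, 0.23 ]), 'tool_rot': array([-4.600e-01, -3.107e+00,  3.000e-03]), 'contact_force': array([-0.425, -0.824,  0.019]), 'wrist_torque': array([-0.046, -0.033, -0.028]), 'grip_force': np.float64(0.0), 'opening': np.float64(0.086)}
0.0187
```

View pics/scene0.png

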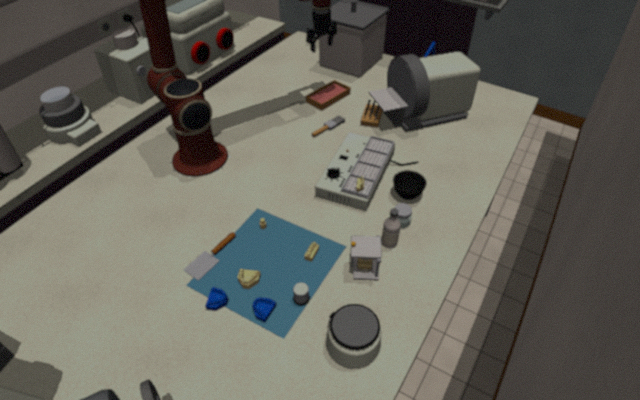

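View pics/top0.png

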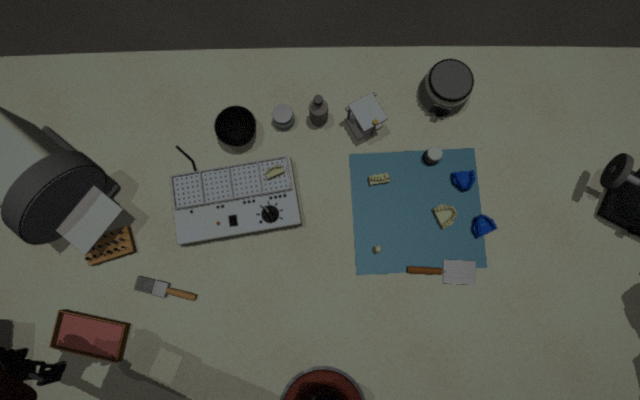

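The top view shows the dryer at (236,200), with bay 1 at its left end and the knob at (270,213).

Candidates on the mat in the top view:
- **Yellow horseshoe (445,216):** this fits the full arch.
- **Blue horseshoes (463,180) and (484,225):** wrong colour, so decoys.
- **Yellow bar (379,180):** the half arch.
- **Small yellow piece (377,249):** the die.

Next I'll measure them and confirm in an enlarged crop.

```bash
cat > h.py <<'E'
import cv2,numpy as np
from station import viewer,status
from scipy.spatial.transform import Rotation as R
def cam(n,k=1):
    ds=[viewer.get_image(n) for _ in range(k)]; d=ds[0]
    d["img"]=np.mean([x["img"] for x in ds],0).astype(np.uint8); h=d["img"].shape[0]
    f=h/2/np.tan(np.radians(d["fovy"])/2)
    d["K"]=np.array([[f,0,d["cx"]],[0,f,d["cy"]],[0,0,1]]); d["D"]=np.array(d["distortion"])
    d["R"]=cv2.Rodrigues(np.array(d["rvec"]))[0]; d["t"]=np.array(d["tvec"]); d["C"]=-d["R"].T@d["t"]; return d
def rays(d,p):
    u=cv2.undistortPoints(np.array(p,float).reshape(-1,1,2),d["K"],d["D"]).reshape(-1,2)
    r=np.c_[u,np.ones(len(u))]@d["R"]; return r/np.linalg.norm(r,axis=1)[:,None]
def plane(d,p,z):
    r=rays(d,p); return d["C"]+r*((z-d["C"][2])/r[:,2])[:,None]
def tri(d1,p1,d2,p2):
    a,b=rays(d1,[p1])[0],rays(d2,[p2])[0]
    s=np.linalg.lstsq(np.c_[a,-b],d2["C"]-d1["C"],rcond=None)[0]
    A,B=d1["C"]+s[0]*a,d2["C"]+s[1]*b; return (A+B)/2,np.linalg.norm(A-B)
def proj(d,P): return cv2.projectPoints(np.array(P,float).reshape(-1,1,3),np.array(d["rvec"]),d["t"],d["K"],d["D"])[0].reshape(-1,2)
def yellow(d,rect):
    x0,y0,x1,y1=rect; hsv=cv2.cvtColor(d["img"],cv2.COLOR_RGB2HSV)
    m=cv2.inRange(hsv,(14,50,90),(38,255,255)); k=np.zeros_like(m); k[y0:y1,x0:x1]=m[y0:y1,x0:x1]
    c=max(cv2.findContours(k,cv2.RETR_EXTERNAL,cv2.CHAIN_APPROX_NONE)[0],key=cv2.contourArea)
    M=np.zeros_like(m); cv2.drawContours(M,[c],-1,255,-1); ys,xs=np.nonzero(M)
    return np.array([xs.mean(),ys.mean()]),c.reshape(-1,2),len(xs)
E
python3 - <<'E'
from h import *
T=cam("top",6);S=cam("scene",6)
print("C",T["C"].round(3),S["C"].round(3))
obj={"full":((430,200,462,232),(235,263,263,290)),"half":((364,168,394,190),(302,240,322,264)),"die":((368,240,386,258),(256,215,270,230))}
for n,(a,b) in obj.items():
    ca,ka,na=yellow(T,a);cb,kb,nb=yellow(S,b)
    P,e=tri(T,ca,S,cb); print(n,ca.round(1),na,cb.round(1),nb,"P",P.round(4),"gap",e.round(4))
    g=plane(T,ka,0.02)[:,:2].astype(np.float32); r=cv2.minAreaRect(g); print("  rect",np.round(r[0],4),np.round(r[1],4),round(r[2],1))
def up(d,x0,y0,x1,y1,s): return cv2.resize(d["img"][y0:y1,x0:x1,::-1],None,fx=s,fy=s,interpolation=cv2.INTER_CUBIC)
cv2.imwrite("pics/mat.png",up(T,350,140,490,280,4))
cv2.imwrite("pics/dry.png",up(T,160,140,310,250,5))
E
```

```text
C [ 0.366 -0.016  1.193] [ 1.09  -0.859  1.071]
full [444.  215.6] 216 [247.9 276.5] 271 P [ 0.5106 -0.3435  0.0148] gap 0.0022
  rect [ 0.5104 -0.3445] [0.0558 0.0399] 26.0
half [380.6 176.9] 90 [311.6 250.3] 127 P [ 0.62   -0.1709  0.0239] gap 0.0029
  rect [ 0.6196 -0.1667] [0.0527 0.0226] 89.2
die [376. 250.] 1 [262.2 222. ] 32 P [ 0.4192 -0.1528  0.0187] gap 0.0014
  rect [ 0.4186 -0.1531] [0. 0.] 0.0
```

View pics/mat.png

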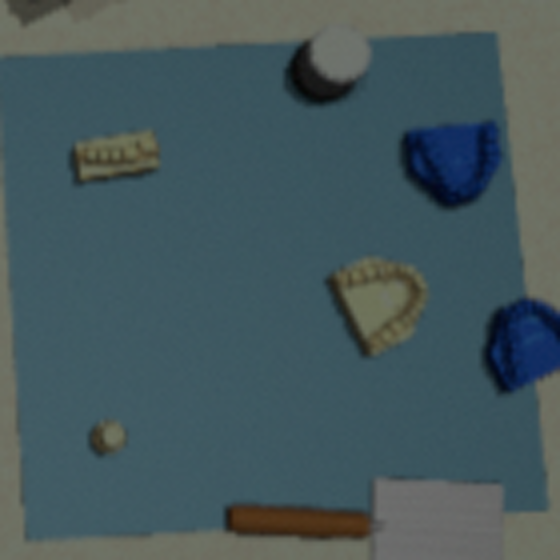

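View pics/dry.png

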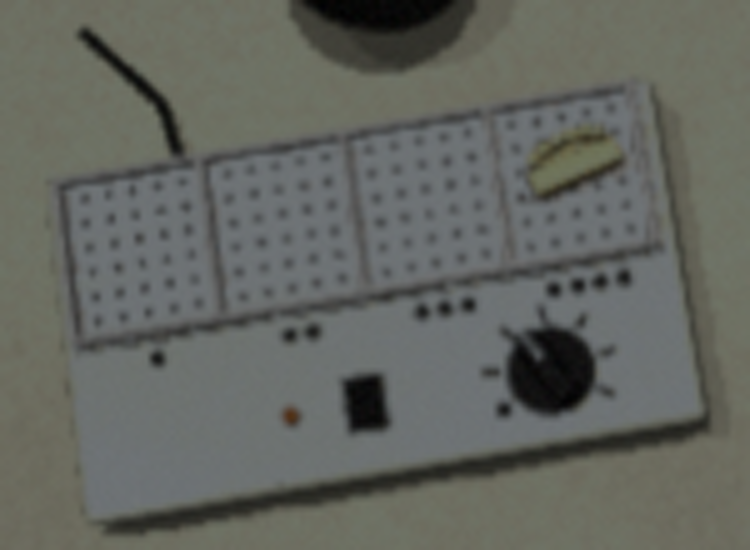

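The mat crop confirms the yellow horseshoe at crop (380,305): straight back edge from (335,275) to (372,352), front towards (425,290). The other two horseshoes are blue. In the dryer crop, the dots number the bays 1 to 4 from left to right, and the knob's white line points at about (530,343) from the centre (551,370), between marks 2 and 3. Next I'll measure the dryer from both views.

```bash
cat > m.py <<'E'
from h import *
def blob(d,rect):
    x0,y0,x1,y1=rect; c=d["img"][y0:y1,x0:x1].astype(int); v=np.clip(c[...,0]-c[...,2]+60,0,255).astype(np.uint8)
    v=cv2.resize(v,None,fx=8,fy=8,interpolation=cv2.INTER_CUBIC); _,m=cv2.threshold(v,0,255,cv2.THRESH_OTSU)
    k=max(cv2.findContours(m,cv2.RETR_EXTERNAL,cv2.CHAIN_APPROX_NONE)[0],key=cv2.contourArea)
    M=cv2.moments(k); f=lambda p:(np.array(p,float)+.5)/8-.5+[x0,y0]
    return f([M["m10"]/M["m00"],M["m01"]/M["m00"]]),f(k.reshape(-1,2))
E
python3 - <<'E'
from m import *
T=cam("top",8);S=cam("scene",8)
obj={"full":((426,196,466,236),(233,261,266,292)),"half":((362,166,396,192),(300,238,324,266)),"die":((366,238,388,260),(255,214,272,231))}
for n,(a,b) in obj.items():
    ca,ka=blob(T,a);cb,kb=blob(S,b); P,e=tri(T,ca,S,cb)
    print(n,ca.round(1),cb.round(1),"P",P.round(4),"gap",e.round(4))
    for z in(0.,.02,.03):
        g=plane(T,ka,z)[:,:2].astype(np.float32); r=cv2.minAreaRect(g); print("  top rect z",z,np.round(r[0],4),np.round(r[1],4),round(r[2],1))
    if n=="full":
        g=plane(T,ka,.02)[:,:2].astype(np.float32); print(cv2.approxPolyDP(g,.004,True).reshape(-1,2).round(4).tolist())
# dryer rim corners, top view
c=np.array([[57,183],[632,85],[660,248],[80,348]])/5+[160,140]-.4
for z in(.06,.068):
    g=plane(T,c,z)[:,:2]; print("rim z",z,g.round(4).tolist(),np.linalg.norm(g-np.roll(g,-1,0),axis=1).round(4))
o=S["img"][125:215,310:405,::-1]; cv2.imwrite("pics/sdry.png",cv2.resize(o,None,fx=6,fy=6,interpolation=cv2.INTER_CUBIC))
E
```

```text
full [444.5 214.9] [248.2 277.5] P [ 0.5127 -0.3453  0.0134] gap 0.0025
  top rect z 0.0 [ 0.515  -0.3536] [0.064  0.0627] 23.8
  top rect z 0.02 [ 0.5125 -0.3479] [0.0629 0.0617] 23.8
  top rect z 0.03 [ 0.5113 -0.3451] [0.0624 0.0611] 23.8
[[0.5347999930381775, -0.3682999908924103], [0.5422000288963318, -0.3384999930858612], [0.5293999910354614, -0.31119999289512634], [0.47540000081062317, -0.3310000002384186], [0.48890000581741333, -0.36579999327659607], [0.5166000127792358, -0.3774999976158142]]
half [378.6 178.6] [311.3 251.1] P [ 0.6169 -0.1671  0.0142] gap 0.0015
  top rect z 0.0 [ 0.6194 -0.1697] [0.0305 0.0618] 7.9
  top rect z 0.02 [ 0.6151 -0.1672] [0.03   0.0607] 7.9
  top rect z 0.03 [ 0.613  -0.1659] [0.0297 0.0602] 7.9
die [376.6 248.8] [262.4 223. ] P [ 0.4221 -0.1549  0.0175] gap 0.0008
  top rect z 0.0 [ 0.4222 -0.157 ] [0.0233 0.0247] 43.5
  top rect z 0.02 [ 0.4213 -0.1547] [0.0229 0.0243] 43.5
  top rect z 0.03 [ 0.4208 -0.1535] [0.0227 0.0241] 43.5
rim z 0.06 [[0.6221, 0.3962], [0.6709, 0.0858], [0.5813, 0.0709], [0.5321, 0.3801]] [0.3142 0.0909 0.3131 0.0914]
rim z 0.068 [[0.6203, 0.3933], [0.6687, 0.0851], [0.5797, 0.0703], [0.5309, 0.3773]] [0.312  0.0902 0.3109 0.0908]
```

View pics/sdry.png

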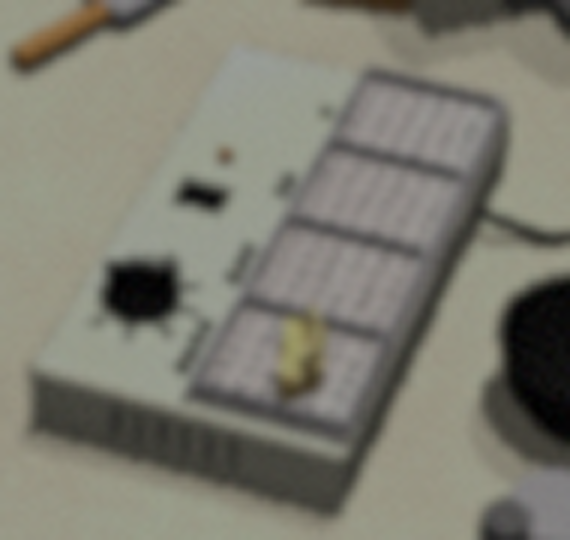

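The scene crop shows the bay rim corners at about (370,72), (503,103), (350,438) and (190,392), the knob at (140,290) and the LED at (224,155). Now I'll triangulate these and set up a remaining-move calculator.

```bash
cat > go.py <<'E'
import sys
from h import *
# go.py x y z yaw_deg(of tool y axis, mod 180): turn (5deg units) first, then shifts (30mm units) in the turned tool frame
def go(x,y,z,yaw):
    o=status.get_obs(); r=R.from_rotvec(o["tool_rot"]); m=r.as_matrix()
    cur=np.degrees(np.arctan2(m[1,1],m[0,1])); d=(yaw-cur+90)%180-90
    a=np.radians(cur+d); Y=np.array([np.cos(a),np.sin(a),0]); Z=np.array([0,0,-1.]); X=np.cross(Y,Z)
    M=np.c_[X,Y,Z]; dr=(r.inv()*R.from_matrix(M)).as_rotvec()
    p=np.array([x,y,z])-o["tool_pos"]
    print("t",round(float(o["t"]),2),"pos",np.round(o["tool_pos"],4),"yaw",round(cur,1),"q6",round(float(o["q"][5]),2),"turn/5deg",(np.degrees(dr)/5).round(2),"shift/30mm",(M.T@p/.03).round(2),"| unturned",(m.T@p/.03).round(2))
if __name__=="__main__": go(*map(float,sys.argv[1:5]))
E
python3 - <<'E'
from h import *
T=cam("top");S=cam("scene")
f=lambda c:np.array(c)/5+[160,140]-.4
g=lambda c:np.array(c)/6+[310,125]-.42
for n,a,b in [("+x+y",(57,183),(503,103)),("+x-y",(632,85),(350,438)),("-x-y",(660,248),(190,392)),("-x+y",(80,348),(370,72)),("LED",(291,415),(224,155)),("knob",(551,370),(140,290))]:
    P,e=tri(T,f(a),S,g(b)); print(n,P.round(4),e.round(4))
print("knob@.08",plane(T,f([(551,370)]),.075).round(4),"ptr",plane(T,f([(530,343)]),.08).round(4))
E
python3 go.py 0.42 0.15 0.23 22.5;python3 go.py 0.509 -0.339 0.1 22.5
```

```text
+x+y [0.6215 0.3947 0.066 ] 0.0018
+x-y [0.6733 0.0874 0.0577] 0.0043
-x-y [0.5823 0.0718 0.06  ] 0.0026
-x+y [0.5338 0.3808 0.0635] 0.0055
LED [0.4951 0.2666 0.0589] 0.0005
knob [0.5168 0.1288 0.0624] 0.0012
knob@.08 [[0.5146 0.1268 0.075 ]] ptr [[0.5283 0.1372 0.08  ]]
t 1.6 pos [0.181  0.5982 0.2313] yaw 73.2 q6 -0.12 turn/5deg [-0.   -0.   10.13] shift/30mm [-16.85   1.64   0.04] | unturned [-11.95 -11.99   0.04]
t 1.6 pos [0.181  0.5982 0.2313] yaw 73.2 q6 -0.12 turn/5deg [-0.   -0.   10.13] shift/30mm [-33.05  -1.85   4.38] | unturned [-19.51 -26.73   4.38]
```

```bash
python3 -m jog '[[0,0,1,-1,0,0,1],[0,0,1,-1,0,0,1],[0,0,1,-1,0,0,1],[0,0,1,-1,0,0,1],[0,0,1,-1,0,0,1]]' 40; python3 -m jog '[[0,0,1,-1,0,0,1],[0,0,1,-1,0,0,1],[0,0,1,-1,0,0,1],[0,0,1,-1,0,0,1],[0,0,1,-1,0,0,1]]'; python3 go.py 0.509 -0.339 0.1 22.5
```

```text
t: 2.22
tool_pos: [0.3147, 0.5305, 0.2313]
tool_rot: [1.126, 2.933, 0.0]
contact_force: [-0.6, 0.2, -0.6]
opening: 0.0855
grip_force: 0.0
t: 2.85
tool_pos: [0.4064, 0.4131, 0.2313]
tool_rot: [1.734, 2.62, 0.0]
contact_force: [0.2, 0.3, 0.0]
opening: 0.0851
grip_force: 0.0
t 2.85 pos [0.4064 0.4131 0.2313] yaw 23.0 q6 0.26 turn/5deg [0.  0.  0.1] shift/30mm [-24.47  -6.43   4.38] | unturned [-24.41  -6.65   4.38]
```

```bash
python3 -m jog '[[0,0,0.1,-1,-0.27,0,1],[0,0,0,-1,-0.27,0,1],[0,0,0,-1,-0.27,0,1],[0,0,0,-1,-0.27,0,1],[0,0,0,-1,-0.27,0,1]]' >/dev/null; python3 -m jog '[[0,0,0,-1,-0.27,0,1],[0,0,0,-1,-0.27,0,1],[0,0,0,-1,-0.27,0,1],[0,0,0,-1,-0.27,0,1],[0,0,0,-1,-0.27,0,1]]' >/dev/null; python3 -m jog '[[0,0,0,-1,-0.27,0,1],[0,0,0,-1,-0.27,0,1],[0,0,0,-1,-0.27,0,1],[0,0,0,-1,-0.27,0,1],[0,0,0,-1,-0.27,0,1]]' >/dev/null; python3 -m jog '[[0,0,0,-1,-0.27,0,1],[0,0,0,-1,-0.27,0,1],[0,0,0,-1,-0.27,0,1],[0,0,0,-1,-0.27,0.5,1],[0,0,0,-1,-0.27,0.5,1]]' >/dev/null; python3 -m jog '[[0,0,0,-1,-0.27,0.5,1],[0,0,0,-1,-0.27,0.5,1],[0,0,0,-1,-0.27,0.5,1],[0,0,0,-1,-0.27,0.5,1]]'; python3 go.py 0.509 -0.339 0.04 22.5
python3 - <<'E'
from h import *
T=cam("top",3); cv2.imwrite("pics/g1.png",cv2.resize(T["img"][150:280,370:510,::-1],None,fx=4,fy=4,interpolation=cv2.INTER_CUBIC))
E
```

```text
t: 5.85
tool_pos: [0.5043, -0.3264, 0.1409]
tool_rot: [1.742, 2.614, 0.0]
contact_force: [0.5, -0.7, 1.0]
opening: 0.0854
grip_force: 0.0
t 5.85 pos [ 0.5043 -0.3264  0.1409] yaw 22.7 q6 -1.09 turn/5deg [0.   0.   0.03] shift/30mm [-0.45 -0.02  3.36] | unturned [-0.45 -0.02  3.36]
```

View pics/g1.png

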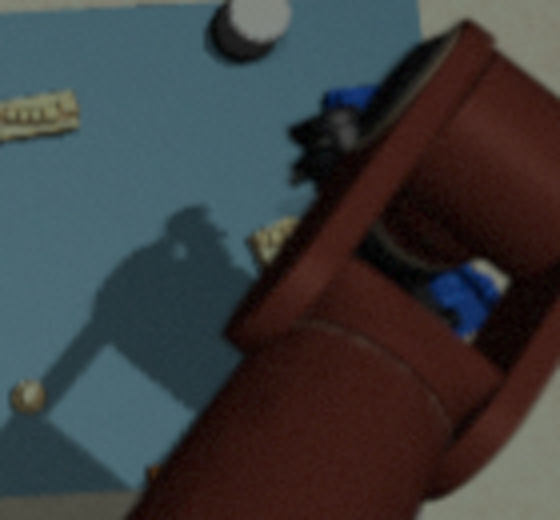

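The arm hides the arch from above, but the fingers are aligned across it: crop (305,150) for the far finger, arch corner at (270,240). Descending.

```bash
python3 -m jog '[[0,0,0,-0.45,0,1,1],[0,0,0,0,0,1,1],[0,0,0,0,0,1,1],[0,0,0,0,0,1,1],[0,0,0,0,0,0.5,1]]'; python3 go.py 0.509 -0.339 0.003 22.5
python3 - <<'E'
from h import *
S=cam("scene",3); cv2.imwrite("pics/g2.png",cv2.resize(S["img"][230:330,190:340,::-1],None,fx=5,fy=5,interpolation=cv2.INTER_CUBIC))
E
```

```text
t: 6.62
tool_pos: [0.5089, -0.3364, 0.0051]
tool_rot: [-1.74, -2.614, -0.001]
contact_force: [0.4, -0.6, 0.5]
opening: 0.0853
grip_force: 0.0
t 6.62 pos [ 0.5089 -0.3364  0.0051] yaw 22.7 q6 -1.1 turn/5deg [-0.01 -0.02  0.04] shift/30mm [-0.08 -0.03  0.07] | unturned [-0.08 -0.03  0.07]
```

View pics/g2.png

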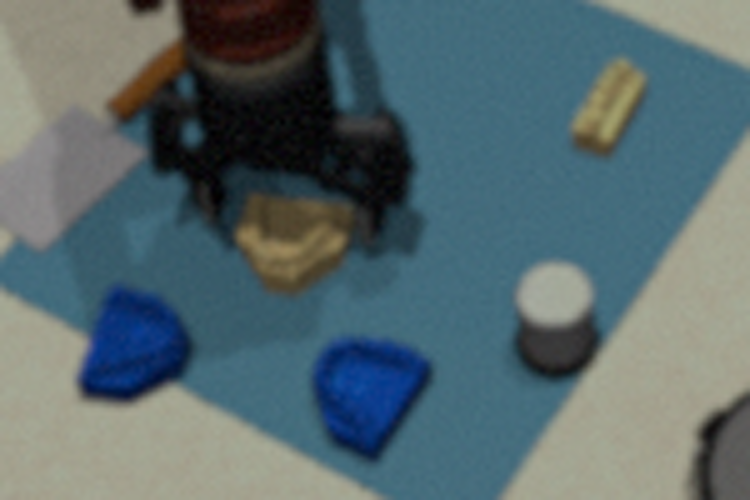

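The fingers at crop (205,195) and (370,225) straddle the yellow arch evenly. Closing.

```bash
python3 -m jog '[[0,0,0,-0.08,0,0,-1],[0,0,0,0,0,0,-1],[0,0,0,0,0,0,-1],[0,0,0,0,0,0,-1],[0,0,0,0,0,0,-1]]' 40;python3 -m jog '[[0,0,0,0,0,0,-1],[0,0,0,0,0,0,-1]]';  python3 go.py 0.509 -0.339 0.003 22.5
```

```text
t: 7.4
tool_pos: [0.5117, -0.3413, 0.0087]
tool_rot: [1.739, 2.611, -0.001]
contact_force: [0.3, 0.1, 6.2]
opening: 0.0604
grip_force: 44.0
t: 7.65
tool_pos: [0.5117, -0.3413, 0.0087]
tool_rot: [1.739, 2.611, -0.001]
contact_force: [0.1, -0.5, 6.7]
opening: 0.0603
grip_force: 44.0
t 7.65 pos [ 0.5117 -0.3413  0.0087] yaw 22.7 q6 -1.1 turn/5deg [0.02 0.04 0.03] shift/30mm [ 0.11 -0.05  0.19] | unturned [ 0.11 -0.05  0.19]
```

```bash
python3 -m jog '[[0,0,0,0,0,-0.3,-1],[0,0,0,0,0,-1,-1],[0,0,0,0,0,-1,-1],[0,0,0,0,0,-1,-1],[0,0,0,0,0,-1,-1]]';python3 -m jog '[[0,0,1,0,0,-1,-1],[0,0,1,0,0,-1,-1],[0,0,0.7,0,0,-0.5,-1]]';  python3 go.py 0.5802 0.356 0.12 9
python3 - <<'E'
from h import *
S=cam("scene",3); cv2.imwrite("pics/g3.png",cv2.resize(S["img"][190:310,190:340,::-1],None,fx=4,fy=4,interpolation=cv2.INTER_CUBIC))
E
```

```text
t: 8.28
tool_pos: [0.5097, -0.3395, 0.1359]
tool_rot: [-1.741, -2.614, -0.0]
contact_force: [-0.0, -0.3, -1.6]
opening: 0.0604
grip_force: 44.0
t: 8.65
tool_pos: [0.5105, -0.3401, 0.2125]
tool_rot: [2.038, 2.388, 0.0]
contact_force: [0.2, -1.0, -1.3]
opening: 0.0605
grip_force: 44.0
t 8.65 pos [ 0.5105 -0.3401  0.2125] yaw 9.0 q6 -0.87 turn/5deg [0.02 0.02 0.01] shift/30mm [22.56  5.92  3.08] | unturned [22.56  5.94  3.06]
```

View pics/g3.png

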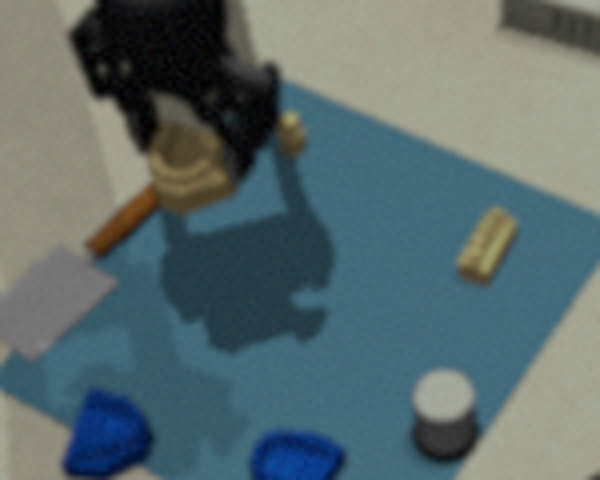

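The arch is held level at crop (190,170). Carrying it to bay 1.

```bash
R='0'; python3 -m jog '[[0,0,0,0.5,0.13,0,-1],[0,0,0,1,0.26,0,-1],[0,0,0,1,0.26,0,-1],[0,0,0,1,0.26,0,-1],[0,0,0,1,0.26,0,-1]]' >/dev/null; python3 -m jog '[[0,0,0,1,0.26,0,-1],[0,0,0,1,0.26,0,-1],[0,0,0,1,0.26,0,-1],[0,0,0,1,0.26,0,-1],[0,0,0,1,0.26,0,-1]]' >/dev/null;python3 -m jog '[[0,0,0,1,0.26,0,-1],[0,0,0,1,0.26,0,-1],[0,0,0,1,0.26,0,-1],[0,0,0,1,0.26,0,-1],[0,0,0,1,0.26,0,-1]]' >/dev/null;python3 -m jog '[[0,0,0,1,0.26,0,-1],[0,0,0,1,0.26,0,-1],[0,0,0,1,0.26,0,-1],[0,0,0,1,0.26,0,-1],[0,0,0,1,0.26,0,-1]]' >/dev/null;python3 -m jog '[[0,0,0,1,0.26,0,-1],[0,0,0,1,0.26,0,-1],[0,0,0,0.5,0.13,0.5,-1],[0,0,0,0,0,1,-1],[0,0,0,0,0,0,-1]]';python3 go.py 0.5802 0.356 0.0687 9
python3 - <<'E'
from h import *
S=cam("scene",3); cv2.imwrite("pics/g4.png",cv2.resize(S["img"][110:220,290:420,::-1],None,fx=5,fy=5,interpolation=cv2.INTER_CUBIC))
E
```

```text
t: 11.92
tool_pos: [0.5713, 0.3377, 0.1596]
tool_rot: [-2.034, -2.389, 0.014]
contact_force: [0.1, -0.3, -2.1]
opening: 0.0604
grip_force: 44.1
t 11.93 pos [0.5713 0.3377 0.1596] yaw 9.2 q6 0.26 turn/5deg [-0.11  0.03  0.04] shift/30mm [0.56 0.39 3.03] | unturned [0.56 0.42 3.03]
```

View pics/g4.png

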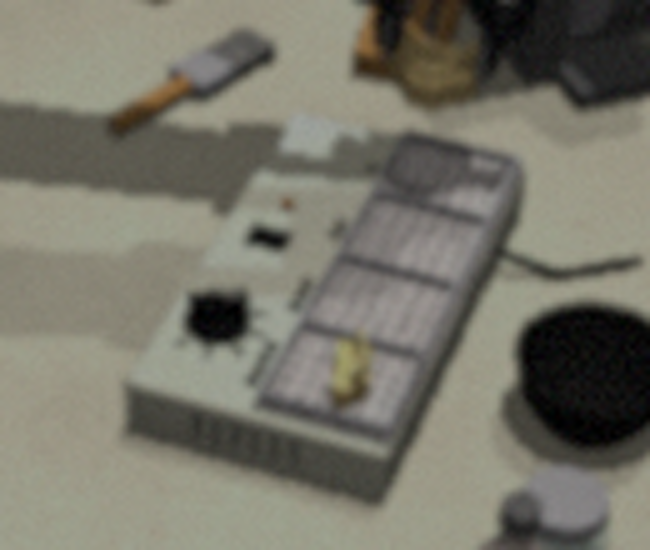

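The arch hangs at crop (435,60) above bay 1, whose floor shows at (445,165). Correcting the position and lowering to about 8 mm above the floor.

```bash
python3 -m jog '[[-0.1,0,0,0.56,0.4,0.3,-1],[0,0,0,0,0,1,-1],[0,0,0,0,0,1,-1],[0,0,0,0,0,0.4,-1],[0,0,0,0,0,0,-1]]';python3 go.py 0.5802 0.356 0.0687 9
python3 - <<'E'
from m import *
S=cam("scene",4);T=cam("top",4)
print("exp scene px",proj(S,[[.5816,.3471,.08]]).round(1),"top",proj(T,[[.5816,.3471,.08]]).round(1))
for d,r in((S,(350,95,400,160)),(T,(160,150,215,230))):
    try: c,k,n=yellow(d,r); print(c.round(1),n,k.min(0),k.max(0))
    except ValueError: print("none")
E
```

```text
t: 12.7
tool_pos: [0.5844, 0.3573, 0.0844]
tool_rot: [2.034, 2.387, 0.01]
contact_force: [-0.5, 0.5, -1.4]
opening: 0.0604
grip_force: 44.1
t 12.7 pos [0.5844 0.3573 0.0844] yaw 9.1 q6 0.28 turn/5deg [0.1  0.   0.03] shift/30mm [-0.02 -0.14  0.52] | unturned [-0.02 -0.15  0.52]
exp scene px [[378.3 142. ]] top [[186.2 189.3]]
[381.3 138.3] 84 [375 132] [388 143]
[188.4 180.5] 35 [183 176] [192 186]
```

```bash
python3 -m jog '[[0.1,0,0,0,-0.14,0.3,-1],[0,0,0,0,0,0.1,-1],[0,0,0,0,0,0,-1]]'; python3 -m jog '[[0,0,0,0,0,0.1,-1],[0,0,0,0,0,0,-1]]'; python3 go.py 0.5802 0.356 0.0687 9
```

```text
t: 13.48
tool_pos: [0.5797, 0.3566, 0.0712]
tool_rot: [-2.036, -2.391, 0.002]
contact_force: [-0.6, 0.5, -1.4]
opening: 0.0606
grip_force: 44.1
t: 13.72
tool_pos: [0.5802, 0.3569, 0.0691]
tool_rot: [-2.037, -2.392, 0.0]
contact_force: [0.9, 0.0, -1.4]
opening: 0.0607
grip_force: 44.2
t 13.72 pos [0.5802 0.3569 0.0691] yaw 9.2 q6 0.28 turn/5deg [-0.    0.    0.03] shift/30mm [-0.03 -0.01  0.01] | unturned [-0.03 -0.01  0.01]
```

```bash
python3 -m jog '[[0,0,0,0,0,0.08,-1],[0,0,0,0,0,0,-1]]'; python3 -m jog '[[0,0,0,0,0,0.08,-1],[0,0,0,0,0,0,-1]]'
```

```text
t: 13.98
tool_pos: [0.5806, 0.3571, 0.0687]
tool_rot: [2.037, 2.392, 0.001]
contact_force: [-3.8, -1.5, 5.2]
opening: 0.0602
grip_force: 44.8
t: 14.22
tool_pos: [0.5808, 0.3572, 0.0686]
tool_rot: [2.036, 2.392, 0.0]
contact_force: [-8.2, -4.4, 14.5]
opening: 0.0602
grip_force: 45.8
```

Contact came at exactly the predicted height. Easing off slightly, then releasing.

```bash
python3 -m jog '[[0,0,0,0,0,-0.1,-1],[0,0,0,0,0,0,0.7],[0,0,0,0,0,0,0.9],[0,0,0,0,0,0,1],[0,0,0,0,0,0,1]]'; python3 -m jog '[[0,0,0,0,0,-0.5,1],[0,0,0,0,0,-1,1],[0,0,0,0,0,-1,1],[0,0,0,0,0,-1,1],[0,0,0,0,0,-1,1]]'; python3 go.py 0.617 -0.168 0.14 7.9
```

```text
t: 14.85
tool_pos: [0.5802, 0.3568, 0.0672]
tool_rot: [-2.037, -2.392, 0.0]
contact_force: [0.7, 0.8, 0.5]
opening: 0.0857
grip_force: 0.0
t: 15.48
tool_pos: [0.5805, 0.357, 0.205]
tool_rot: [2.036, 2.391, 0.002]
contact_force: [0.2, 0.2, 0.0]
opening: 0.0852
grip_force: 0.0
t 15.47 pos [0.5805 0.357  0.205 ] yaw 9.2 q6 0.28 turn/5deg [ 0.02 -0.    0.25] shift/30mm [-17.5   -1.2    2.17] | unturned [-17.47  -1.59   2.16]
```

```bash
python3 -m jog '[[0,0,0.25,-0.5,0,0,1],[0,0,0,-1,-0.07,0,1],[0,0,0,-1,-0.07,0,1],[0,0,0,-1,-0.07,0,1],[0,0,0,-1,-0.07,0,1]]'>/dev/null; python3 -m jog '[[0,0,0,-1,-0.07,0,1],[0,0,0,-1,-0.07,0,1],[0,0,0,-1,-0.07,0,1],[0,0,0,-1,-0.07,0,1],[0,0,0,-1,-0.07,0,1]]'>/dev/null;python3 -m jog '[[0,0,0,-1,-0.07,0,1],[0,0,0,-1,-0.07,0,1],[0,0,0,-1,-0.07,0,1],[0,0,0,-1,-0.07,0,1],[0,0,0,-1,-0.07,0.4,1]]'>/dev/null;python3 -m jog '[[0,0,0,-1,-0.07,0.6,1],[0,0,0,-1,-0.07,0.6,0.4],[0,0,0,-1,-0.07,0.6,0.2],[0,0,0,0,0,0,0.2],[0,0,0,0,0,0,0.2]]'
python3 go.py 0.617 -0.168 0.009 7.9
python3 - <<'E'
from m import *
T=cam("top",6);S=cam("scene",6)
ca,ka=yellow(T,(168,160,215,215))[:2]; cb,kb=yellow(S,(350,120,405,165))[:2]
print(ca,cb,tri(T,ca,S,cb),"bay1 .0816,.3471")
for z in(.06,.08): r=cv2.minAreaRect(plane(T,ka,z)[:,:2].astype(np.float32)); print(z,np.round(r[0],4),np.round(r[1],4),round(r[2],1))
E
```

```text
t: 17.98
tool_pos: [0.617, -0.1679, 0.1362]
tool_rot: [-2.063, -2.368, -0.0]
contact_force: [0.9, 0.9, 0.1]
opening: 0.0514
grip_force: 0.0
t 17.98 pos [ 0.617  -0.1679  0.1362] yaw 7.9 q6 -0.52 turn/5deg [-0.01 -0.01 -0.01] shift/30mm [-0.   -0.    4.24] | unturned [-0.01  0.    4.24]
[183.8125 189.025 ] [379.59602649 141.15231788] (array([0.58304688, 0.35386486, 0.07987746]), np.float64(0.0013682983131222488)) bay1 .0816,.3471
0.06 [0.5855 0.3554] [0.061  0.0497] 10.9
0.08 [0.5816 0.3489] [0.0599 0.0488] 10.9
```

Full arch stands in bay 1, at about (0.583,0.352) and flat. Now the half arch.

```bash
python3 -m jog '[[0,0,0,0,0,1,0.2],[0,0,0,0,0,1,0.2],[0,0,0,0,0,1,0.2],[0,0,0,0,0,1,0.2],[0,0,0,0,0,0.2,0.2]]'; python3 -m jog '[[0,0,0,0,0,0,0.2],[0,0,0,0,0,0,-1],[0,0,0,0,0,0,-1],[0,0,0,0,0,0,-1],[0,0,0,0,0,0,-1]]' 35; python3 go.py 0.617 -0.168 0.009 7.9
```

```text
t: 19.2
tool_pos: [0.6156, -0.1672, 0.0077]
tool_rot: [-2.06, -2.366, 0.003]
contact_force: [-0.3, -0.1, 0.5]
opening: 0.0515
grip_force: 0.0
t: 19.82
tool_pos: [0.619, -0.1685, 0.0125]
tool_rot: [2.061, 2.367, 0.002]
contact_force: [-1.3, -0.5, 5.7]
opening: 0.0249
grip_force: 35.1
t 19.82 pos [ 0.619  -0.1685  0.0125] yaw 7.9 q6 -0.52 turn/5deg [0.03 0.02 0.  ] shift/30mm [ 0.03 -0.06  0.12] | unturned [ 0.03 -0.06  0.12]
```

```bash
python3 -m jog '[[0,0,0,0,0,-0.4,-1],[0,0,0,0,0,-1,-1],[0,0,0,0,0,-1,-1],[0,0,-0.22,0,0,-1,-1],[0,0,0,0,0,-1,-1]]'; python3 -m jog '[[0,0,0,0,0,-1,-1],[0,0,0,0,0,-0.6,-1]]'; python3 go.py 0.5938 0.27 0.12 9
```

```text
t: 20.45
tool_pos: [0.617, -0.1678, 0.1434]
tool_rot: [-2.039, -2.389, 0.0]
contact_force: [1.6, 0.3, -1.1]
opening: 0.0249
grip_force: 34.5
t: 20.7
tool_pos: [0.6179, -0.1681, 0.1926]
tool_rot: [2.039, 2.388, 0.001]
contact_force: [0.6, 0.3, -0.2]
opening: 0.025
grip_force: 34.5
t 20.7 pos [ 0.6179 -0.1681  0.1926] yaw 9.0 q6 -0.54 turn/5deg [0.02 0.01 0.  ] shift/30mm [14.55  1.49  2.42] | unturned [14.55  1.49  2.41]
```

```bash
python3 -m jog '[[0,0,0,0.5,0.1,0,-1],[0,0,0,1,0.1,0,-1],[0,0,0,1,0.1,0,-1],[0,0,0,1,0.1,0,-1],[0,0,0,1,0.1,0,-1]]'>/dev/null; python3 -m jog '[[0,0,0,1,0.1,0,-1],[0,0,0,1,0.1,0,-1],[0,0,0,1,0.1,0,-1],[0,0,0,1,0.1,0,-1],[0,0,0,1,0.1,0,-1]]'>/dev/null; python3 -m jog '[[0,0,0,1,0.1,0,-1],[0,0,0,1,0.1,0,-1],[0,0,0,1,0.1,0,-1],[0,0,0,1,0.1,0,-1],[0,0,0,0.5,0.1,0.5,-1]]'>/dev/null; python3 -m jog '[[0,0,0,0,0,1,-1],[0,0,0,0,0,1,-1],[0,0,0,0,0,0,-1]]'; python3 go.py 0.5938 0.27 0.0725 9
```

```text
t: 22.95
tool_pos: [0.5926, 0.2529, 0.1097]
tool_rot: [-2.037, -2.385, 0.013]
contact_force: [0.2, 0.4, -1.0]
opening: 0.0251
grip_force: 34.6
t 22.95 pos [0.5926 0.2529 0.1097] yaw 9.0 q6 0.13 turn/5deg [-0.11  0.02  0.  ] shift/30mm [0.56 0.13 1.24] | unturned [0.56 0.14 1.24]
```

```bash
python3 -m jog '[[0,0,0,0.5,0.05,0.5,-1],[0,0,0,0,0,0.3,-1],[0,0,0,0,0,0,-1],[0,0,0,0,0,0,-1]]'; python3 go.py 0.5938 0.27 0.0725 9
```

```text
t: 23.45
tool_pos: [0.5957, 0.269, 0.0922]
tool_rot: [2.04, 2.389, 0.001]
contact_force: [-0.5, -0.0, -1.0]
opening: 0.0247
grip_force: 34.6
t 23.45 pos [0.5957 0.269  0.0922] yaw 9.0 q6 0.15 turn/5deg [ 0.01 -0.    0.  ] shift/30mm [ 0.04 -0.06  0.66] | unturned [ 0.04 -0.06  0.65]
```

```bash
python3 -m jog '[[0,0,0,0.04,-0.06,0.3,-1],[0,0,0,0,0,0.25,-1],[0,0,0,0,0,0,-1],[0,0,0,0,0,0,-1]]'; python3 -m jog '[[0,0,0,0,0,0.1,-1],[0,0,0,0,0,0,-1]]'; python3 go.py 0.5938 0.27 0.0725 9
```

```text
t: 23.95
tool_pos: [0.5933, 0.2698, 0.0749]
tool_rot: [-2.04, -2.389, 0.0]
contact_force: [-0.2, 0.7, -0.7]
opening: 0.0247
grip_force: 34.6
t: 24.2
tool_pos: [0.5938, 0.27, 0.0726]
tool_rot: [2.039, 2.389, 0.002]
contact_force: [-0.0, 0.6, 0.8]
opening: 0.025
grip_force: 34.8
t 24.2 pos [0.5938 0.27   0.0726] yaw 9.0 q6 0.16 turn/5deg [ 0.01 -0.    0.  ] shift/30mm [ 0. -0.  0.] | unturned [ 0. -0.  0.]
```

```bash
python3 -m jog '[[0,0,0,0,0,0.05,-1],[0,0,0,0,0,0,-1]]'; python3 -m jog '[[0,0,0,0,0,0,-0.1],[0,0,0,0,0,0,0],[0,0,0,0,0,0,0.2],[0,0,0,0,0,0,0.2]]'; python3 -m jog '[[0,0,0,0,0,-0.5,0.2],[0,0,0,0,0,-1,0.2],[0,0,0,0,0,-1,0.2],[0,0,0,0,0,-1,0.2],[0,0,0,0,0,-1,0.2]]'; python3 go.py 0.4215 -0.1555 0.14 9;python3 go.py 0.4215 -0.1555 0.14 30
```

```text
t: 24.45
tool_pos: [0.5939, 0.27, 0.0726]
tool_rot: [2.039, 2.389, 0.001]
contact_force: [-3.5, -0.2, 7.4]
opening: 0.0247
grip_force: 35.5
t: 24.95
tool_pos: [0.5932, 0.2698, 0.0702]
tool_rot: [-2.04, -2.389, 0.001]
contact_force: [-0.3, 0.5, 0.1]
opening: 0.0512
grip_force: 0.0
t: 25.58
tool_pos: [0.5935, 0.2699, 0.2079]
tool_rot: [2.039, 2.389, 0.002]
contact_force: [0.2, 0.5, -0.5]
opening: 0.0512
grip_force: 0.0
t 25.57 pos [0.5935 0.2699 0.2079] yaw 9.0 q6 0.16 turn/5deg [ 0.02 -0.    0.  ] shift/30mm [-13.11  -7.88   2.26] | unturned [-13.11  -7.89   2.25]
t 25.57 pos [0.5935 0.2699 0.2079] yaw 9.0 q6 0.16 turn/5deg [ 0.02  0.   -4.2 ] shift/30mm [ -9.41 -12.06   2.26] | unturned [-13.11  -7.89   2.25]
```

```bash
python3 -m jog '[[0,0,0,-0.6,-0.36,0,0.2],[0,0,0,-1,-0.6,0,0.2],[0,0,0,-1,-0.6,0,0.2],[0,0,0,-1,-0.6,0,0.2],[0,0,0,-1,-0.6,0,0.2]]'>/dev/null; python3 -m jog '[[0,0,0,-1,-0.6,0,0.2],[0,0,0,-1,-0.6,0,0.2],[0,0,0,-1,-0.6,0,0.2],[0,0,0,-1,-0.6,0,0.2],[0,0,0,-1,-0.6,0,0.2]]'>/dev/null; python3 -m jog '[[0,0,0,-1,-0.6,0.5,0.2],[0,0,0,-1,-0.6,0.5,0.2],[0,0,0,-1,-0.6,0.5,0.2],[0,0,0,-0.5,-0.3,0.7,0.2],[0,0,0,0,0,0,0.2]]'; python3 -m jog '[[0,0,0,0,0,0,0.2]]'>/dev/null; python3 go.py 0.4215 -0.1555 0.009 9
python3 - <<'E'
from m import *
T=cam("top",6);S=cam("scene",6)
ca,ka=yellow(T,(198,155,232,215))[:2]; cb,kb=yellow(S,(345,140,395,180))[:2]
print(ca,cb,tri(T,ca,S,cb),"bay2 .5938,.27",len(ka))
for z in(.06,.08): r=cv2.minAreaRect(plane(T,ka,z)[:,:2].astype(np.float32)); print(z,np.round(r[0],4),np.round(r[1],4),round(r[2],1))
E
```

```text
t: 27.45
tool_pos: [0.4192, -0.1552, 0.1365]
tool_rot: [-2.04, -2.382, 0.002]
contact_force: [-0.1, 0.4, 0.2]
opening: 0.0512
grip_force: 0.0
t 27.57 pos [ 0.4218 -0.155   0.1395] yaw 9.0 q6 -0.68 turn/5deg [-0. -0.  0.] shift/30mm [-0.02 -0.01  4.35] | unturned [-0.02 -0.01  4.35]
[214.96022727 184.73863636] [376.47692308 148.06666667] (array([0.59718063, 0.2724891 , 0.10383152]), np.float64(0.02309575923568395)) bay2 .5938,.27 55
0.06 [0.5968 0.2752] [0.0239 0.0558] 8.7
0.08 [0.5927 0.2701] [0.0235 0.0548] 8.7
```

Half arch sits at (0.594,0.272), square, in bay 2; the scene mask merged with the full arch, so the top view decides. Now the die.

```bash
python3 -m jog '[[0,0,0,0,0,1,0.2],[0,0,0,0,0,1,0.2],[0,0,0,0,0,1,0.2],[0,0,0,0,0,1,0.2],[0,0,0,0,0,0.3,0.2]]'; python3 -m jog '[[0,0,0,0,0,0,0.2],[0,0,0,0,0,0,-1],[0,0,0,0,0,0,-1],[0,0,0,0,0,0,-1],[0,0,0,0,0,0,-1]]' 30; python3 go.py 0.4215 -0.1555 0.009 9
```

```text
t: 28.8
tool_pos: [0.4205, -0.1545, 0.0085]
tool_rot: [-2.037, -2.386, 0.001]
contact_force: [0.3, 0.6, 0.2]
opening: 0.0511
grip_force: 0.0
t: 29.42
tool_pos: [0.4232, -0.1559, 0.012]
tool_rot: [2.038, 2.387, 0.001]
contact_force: [-1.3, 1.6, 6.3]
opening: 0.0204
grip_force: 29.5
t 29.43 pos [ 0.4232 -0.1559  0.012 ] yaw 9.0 q6 -0.68 turn/5deg [0.02 0.02 0.  ] shift/30mm [ 0.02 -0.05  0.1 ] | unturned [ 0.02 -0.06  0.1 ]
```

```bash
python3 -m jog '[[0,0,0,0,0,-0.4,-1],[0,0,0,0,0,-1,-1],[0,0,0,0,0,-1,-1],[0,0,0,0,0,-1,-1],[0,0,0,0,0,-1,-1]]'; python3 -m jog '[[0,0,0,0,0,-1,-1],[0,0,0,0,0,-0.6,-1],[0,0,0,0,0,0,-1]]'; python3 go.py 0.606 0.193 0.12 9
```

```text
t: 30.05
tool_pos: [0.4218, -0.1551, 0.1439]
tool_rot: [2.04, 2.389, 0.0]
contact_force: [0.8, -0.2, -0.4]
opening: 0.0199
grip_force: 29.4
t: 30.42
tool_pos: [0.4227, -0.1556, 0.192]
tool_rot: [2.038, 2.387, 0.001]
contact_force: [0.0, 0.4, -0.3]
opening: 0.02
grip_force: 29.4
t 30.43 pos [ 0.4227 -0.1556  0.192 ] yaw 9.0 q6 -0.68 turn/5deg [0.03 0.02 0.  ] shift/30mm [10.52  7.85  2.4 ] | unturned [10.52  7.85  2.4 ]
```

```bash
python3 -m jog '[[0,0,0,0.5,0.37,0,-1],[0,0,0,1,0.75,0,-1],[0,0,0,1,0.75,0,-1],[0,0,0,1,0.75,0,-1],[0,0,0,1,0.75,0,-1]]'>/dev/null; python3 -m jog '[[0,0,0,1,0.75,0,-1],[0,0,0,1,0.75,0,-1],[0,0,0,1,0.75,0,-1],[0,0,0,1,0.75,0,-1],[0,0,0,1,0.75,0,-1]]'>/dev/null; python3 -m jog '[[0,0,0,0.7,0.5,0.5,-1],[0,0,0,0.3,0.2,1,-1],[0,0,0,0,0,1,-1],[0,0,0,0,0,0,-1],[0,0,0,0,0,0,-1]]'; python3 go.py 0.606 0.193 0.072 9
```

```text
t: 32.3
tool_pos: [0.6043, 0.1925, 0.1155]
tool_rot: [-2.04, -2.389, 0.0]
contact_force: [-0.1, 0.2, 0.2]
opening: 0.0202
grip_force: 29.4
t 32.3 pos [0.6043 0.1925 0.1155] yaw 9.0 q6 0.03 turn/5deg [-0.  0.  0.] shift/30mm [0.01 0.06 1.45] | unturned [0.01 0.06 1.45]
```

```bash
python3 -m jog '[[0,0,0,0,0.06,0.8,-1],[0,0,0,0,0,0.4,-1],[0,0,0,0,0,0.1,-1],[0,0,0,0,0,0,-1],[0,0,0,0,0,0,-1]]'; python3 -m jog '[[0,0,0,0,0,0.12,-1],[0,0,0,0,0,0,-1]]'; python3 go.py 0.606 0.193 0.072 9
```

```text
t: 32.92
tool_pos: [0.6068, 0.193, 0.0775]
tool_rot: [2.039, 2.388, 0.002]
contact_force: [0.2, -0.6, -1.1]
opening: 0.0201
grip_force: 29.4
t: 33.17
tool_pos: [0.6059, 0.1929, 0.0726]
tool_rot: [-2.04, -2.389, 0.001]
contact_force: [-0.5, 0.7, 0.4]
opening: 0.0199
grip_force: 29.4
t 33.17 pos [0.6059 0.1929 0.0726] yaw 9.0 q6 0.03 turn/5deg [-0.01  0.    0.  ] shift/30mm [0.   0.   0.02] | unturned [0.   0.   0.02]
```

```bash
python3 -m jog '[[0,0,0,0,0,0.08,-1],[0,0,0,0,0,0,-1]]'; python3 -m jog '[[0,0,0,0,0,0,-0.2],[0,0,0,0,0,0,0],[0,0,0,0,0,0,0.2],[0,0,0,0,0,0,0.2]]'; python3 -m jog '[[0,0,0,0,0,-0.5,0.2],[0,0,0,0,0,-1,0.2],[0,0,0,0,0,-1,0.2],[0,0,0,0,0,-1,0.2],[0,0,0,0,0,0,0.2]]'; python3 go.py 0.516 0.128 0.13 9
```

```text
t: 33.42
tool_pos: [0.6063, 0.193, 0.0721]
tool_rot: [-2.04, -2.389, 0.0]
contact_force: [-4.5, 0.1, 7.5]
opening: 0.0197
grip_force: 30.0
t: 33.92
tool_pos: [0.606, 0.1928, 0.0702]
tool_rot: [-2.04, -2.389, 0.0]
contact_force: [0.0, -0.1, -0.1]
opening: 0.0512
grip_force: 0.0
t: 34.55
tool_pos: [0.6085, 0.1934, 0.1804]
tool_rot: [2.037, 2.385, 0.01]
contact_force: [0.1, 0.4, -0.9]
opening: 0.0514
grip_force: 0.0
t 34.55 pos [0.6085 0.1934 0.1804] yaw 9.0 q6 0.03 turn/5deg [ 0.09 -0.    0.  ] shift/30mm [-1.67 -3.39  1.68] | unturned [-1.67 -3.4   1.65]
```

```bash
python3 -m jog '[[0,0,0,-1,-0.6,0,0.2],[0,0,0,-1,-0.6,0,0.2],[0,0,0,-1,-0.6,0,0.2],[0,0,0,-1,-0.6,0,0.2],[0,0,0,-1,-0.6,0,0.2]]'>/dev/null;python3 -m jog '[[0,0,0,-1,-0.6,0,0.2],[0,0,0,-1,0,0,0.2],[0,0,0,-1,0,0,0.2],[0,0,0,0,0,0,0.2]]'
python3 - <<'E'
from m import *
T=cam("top",10);S=cam("scene",10)
for n,a,b in(("die",(232,165,250,200),(345,160,385,182)),):
  try:
    ca,ka,na=yellow(T,a);cb,kb,nb=yellow(S,b);print(n,ca,na,cb,nb,tri(T,ca,S,cb),plane(T,[ca],.08))
  except ValueError: print(n,"none")
# rectified deck patch: 1 px = 0.5mm, dryer axes (up=+x dryer, left=+y dryer) at knob top plane and deck plane
yaw=np.radians(9);ax=np.array([np.cos(yaw),np.sin(yaw)]);ay=np.array([-ax[1],ax[0]])
out=[]
for z in(.08,.054):
    v,u=np.mgrid[0:280,0:280]; P=np.array([.5155,.127])+((140-v)*.0005)[...,None]*ax+((140-u)*.0005)[...,None]*ay
    px=proj(T,np.dstack([P,np.full(v.shape,z)]).reshape(-1,3)).reshape(280,280,2).astype(np.float32)
    out.append(cv2.remap(T["img"],px[...,0],px[...,1],cv2.INTER_CUBIC)[...,::-1])
o=cv2.resize(np.hstack(out),(800,400)); o=cv2.convertScaleAbs(o,alpha=1.6)
for x in range(0,800,100): cv2.line(o,(x,0),(x,6),(0,0,255),1)
cv2.imwrite("pics/knob.png",o)
E
```

```text
t: 35.67
tool_pos: [0.5366, -0.0624, 0.1745]
tool_rot: [-2.042, -2.385, 0.001]
contact_force: [-1.0, 0.8, -0.1]
opening: 0.0514
grip_force: 0.0
die [244.47619048 178.28571429] 21 [365.11428571 166.65714286] 35 (array([0.60764757, 0.19253824, 0.08516433]), np.float64(0.0004055550476877556)) [[0.6086113  0.19337535 0.08      ]]
```

View pics/knob.png

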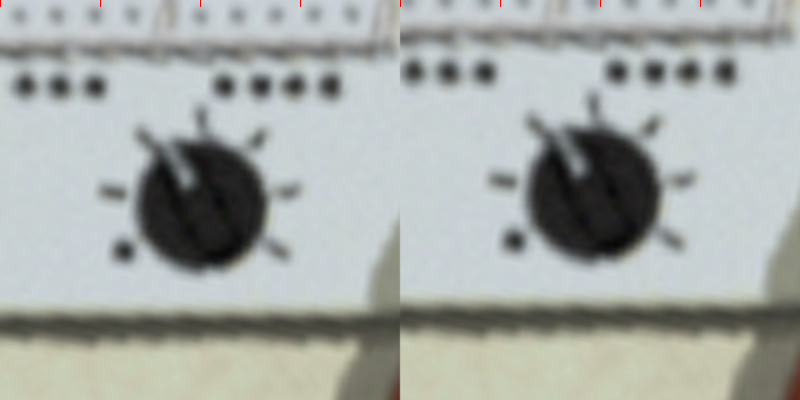

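The die stands in bay 3 (0.608,0.193). In the rectified view at 0.35 mm/px, the knob centre is at (593,195) in the deck panel. Its white line runs from (173,145) to (192,185), about 26° short of mark 3, so it needs about 66° clockwise.

```bash
cat > k.py <<'E'
from h import *
def angle(k=8):
    T=cam("top",k); c=np.array([.517,.1295]); a=np.radians(9)
    v,u=np.mgrid[-40:41,-40:41]*.0005; P=np.dstack([c[0]+u,c[1]+v,np.full(u.shape,.08)])
    px=proj(T,P.reshape(-1,3)).reshape(81,81,2).astype(np.float32)
    g=cv2.cvtColor(cv2.remap(T["img"],px[...,0],px[...,1],cv2.INTER_CUBIC),cv2.COLOR_RGB2GRAY).astype(float)
    r=np.hypot(u,v); w=np.clip(g-np.median(g[r<.018])-20,0,None)*(r<.018)*(r>.004); th=np.arctan2((w*v).sum(),(w*u).sum())
    print("pointer vs dryer +x, ccw deg",np.degrees(th-a).round(1),"-> joint",(2.094-(th-a)).round(3),"weight",w.sum().round())
if __name__=="__main__": angle()
E
python3 k.py; python3 go.py 0.517 0.1295 0.13 -55
```

```text
pointer vs dryer +x, ccw deg 27.3 -> joint 1.617 weight 8947.0
t 37.08 pos [ 0.5371 -0.0611  0.1755] yaw 9.0 q6 -0.41 turn/5deg [-0.   0.  12.8] shift/30mm [ 3.09 -5.59  1.52] | unturned [6.38 0.33 1.52]
```

```bash
python3 -m jog '[[0,0,1,0,0,0,0],[0,0,1,0,0,0,0],[0,0,1,0,0,0,0],[0,0,1,0,0,0,0],[0,0,1,0,0,0,0]]'>/dev/null; python3 -m jog '[[0,0,1,0,0,0,0],[0,0,1,0,0,0,0],[0,0,1,0,0,0,0],[0,0,1,0,0,0,0],[0,0,1,0,0,0,0]]'>/dev/null;  python3 -m jog '[[0,0,1,0,0,0,0],[0,0,1,0,0,0,0],[0,0,0.7,0.1,-1,0,0],[0,0,0,0.6,-1,0,0],[0,0,0,0.6,-1,0,0]]'>/dev/null; python3 -m jog '[[0,0,0,0.6,-1,0.5,0],[0,0,0,0.6,-1,0.5,0],[0,0,0,0.6,-0.6,0.5,0],[0,0,0,0,0,0,0],[0,0,0,0,0,0,0]]'; python3 go.py 0.517 0.1295 0.065 -54.5
```

```text
t: 39.58
tool_pos: [0.5138, 0.1283, 0.1309]
tool_rot: [2.991, 0.958, 0.0]
contact_force: [0.2, -0.1, 0.8]
opening: 0.0425
grip_force: 0.0
t 39.58 pos [0.5138 0.1283 0.1309] yaw -54.5 q6 1.06 turn/5deg [ 0.01 -0.    0.  ] shift/30mm [0.11 0.03 2.2 ] | unturned [0.11 0.03 2.2 ]
```

```bash
python3 -m jog '[[0,0,0,0.11,0.03,1,0],[0,0,0,0,0,0.8,0],[0,0,0,0,0,0.35,0],[0,0,0,0,0,0,0]]'; python3 -m jog '[[0,0,0,0,0,0,-0.3],[0,0,0,0,0,0,-1],[0,0,0,0,0,0,-1],[0,0,0,0,0,0,-1]]' 30; python3 go.py 0.517 0.1295 0.065 -54.5
```

```text
t: 40.08
tool_pos: [0.5168, 0.1293, 0.066]
tool_rot: [-2.992, -0.957, 0.001]
contact_force: [-0.2, 0.4, -0.1]
opening: 0.0423
grip_force: 0.0
t: 40.58
tool_pos: [0.5168, 0.1314, 0.0676]
tool_rot: [-2.989, -0.957, -0.001]
contact_force: [-4.3, 3.9, 4.6]
opening: 0.0121
grip_force: 32.3
t 40.58 pos [0.5168 0.1314 0.0676] yaw -54.5 q6 1.06 turn/5deg [-0.03 -0.02  0.  ] shift/30mm [-0.03  0.06  0.09] | unturned [-0.03  0.06  0.08]
```

```bash
python3 -m jog '[[0,0,0.5,0,-0.05,0,-1],[0,0,1,0,0,0,-1],[0,0,1,0,0,0,-1],[0,0,1,0,0,0,-1]]'; python3 -m jog '[[0,0,1,0,0,0,-1],[0,0,1,0,0,0,-1],[0,0,1,0,0,0,-1],[0,0,1,0,0,0,-1]]'; python3 go.py 0.516 0.131 0.065 -121
```

```text
t: 41.08
tool_pos: [0.5167, 0.1315, 0.0676]
tool_rot: [-3.103, -0.488, -0.003]
contact_force: [-1.0, 0.4, 2.4]
opening: 0.0124
grip_force: 32.1
t: 41.58
tool_pos: [0.5167, 0.1315, 0.0675]
tool_rot: [-3.141, 0.058, -0.003]
contact_force: [-2.3, 0.8, 3.8]
opening: 0.0121
grip_force: 32.1
t 41.58 pos [0.5167 0.1315 0.0675] yaw -92.1 q6 1.72 turn/5deg [-0.01 -0.02  5.77] shift/30mm [-0.01  0.03  0.08] | unturned [-0.02  0.02  0.08]
```

```bash
python3 -m jog '[[0,0,1,0,0,0,-1],[0,0,1,0,0,0,-1],[0,0,1,0,0,0,-1],[0,0,1,0,0,0,-1],[0,0,1,0,0,0,-1]]'; python3 -m jog '[[0,0,0.8,0,0,0,-1],[0,0,0,0,0,0,-1],[0,0,0,0,0,0,-1]]'; python3 -m jog '[[0,0,0,0,0,0,-0.6],[0,0,0,0,0,0,-0.3],[0,0,0,0,0,0,0],[0,0,0,0,0,0,0]]'; python3 -m jog '[[0,0,0,0,0,-0.5,0],[0,0,0,0,0,-1,0],[0,0,0,0,0,-1,0],[0,0,0,0,0,-1,0],[0,0,0,0,0,0,0]]'; python3 go.py 0.48 -0.1 0.18 -121
```

```text
t: 42.2
tool_pos: [0.5167, 0.1315, 0.0675]
tool_rot: [-3.053, 0.737, -0.002]
contact_force: [-1.5, 0.4, 3.7]
opening: 0.0122
grip_force: 32.1
t: 42.58
tool_pos: [0.5167, 0.1315, 0.0675]
tool_rot: [-3.027, 0.837, -0.002]
contact_force: [-2.5, 0.9, 6.5]
opening: 0.0119
grip_force: 32.4
t: 43.08
tool_pos: [0.5159, 0.1311, 0.0658]
tool_rot: [3.027, -0.839, -0.0]
contact_force: [1.2, -0.6, 0.2]
opening: 0.0422
grip_force: 0.0
t: 43.7
tool_pos: [0.5182, 0.1314, 0.1753]
tool_rot: [-3.025, 0.838, -0.011]
contact_force: [-0.2, 0.4, -0.0]
opening: 0.0429
grip_force: 0.0
t 43.7 pos [0.5182 0.1314 0.1753] yaw -121.0 q6 2.22 turn/5deg [-0.05 -0.07  0.  ] shift/30mm [ 2.88  7.27 -0.16] | unturned [ 2.88  7.27 -0.17]
```

```bash
python3 -m jog '[[0,0,0,0.4,1,0,0],[0,0,0,0.4,1,0,0],[0,0,0,0.4,1,0,0],[0,0,0,0.4,1,0,0],[0,0,0,0.4,1,0,0]]'>/dev/null; python3 -m jog '[[0,0,0,0.4,1,0,0],[0,0,0,0.4,1,0,0],[0,0,0,0,0,0,0],[0,0,0,0,0,0,0]]'; python3 k.py
python3 - <<'E'
from m import *
T=cam("top",6)
for n,r,z in(("full",(168,160,200,215),.08),("half",(203,155,232,215),.08),("die",(232,165,250,200),.08),("front",(258,160,292,190),.08)):
    c,k,m=yellow(T,r); b=cv2.minAreaRect(plane(T,k,z)[:,:2].astype(np.float32)); print(n,c.round(1),m,np.round(b[0],4),np.round(b[1],4),round(b[2],1))
E
```

```text
t: 44.82
tool_pos: [0.4795, -0.0917, 0.1703]
tool_rot: [-3.027, 0.839, 0.002]
contact_force: [-0.3, 0.9, 0.2]
opening: 0.043
grip_force: 0.0
pointer vs dryer +x, ccw deg -32.1 -> joint 2.654 weight 8935.0
full [183.8 189.3] 296 [0.5818 0.349 ] [0.0593 0.0489] 10.5
half [215.2 184.7] 179 [0.5927 0.2701] [0.0235 0.0548] 8.7
die [244.3 178.2] 20 [0.6089 0.1934] [0.0098 0.0159] 33.8
front [273.7 171.5] 114 [0.627 0.117] [0.023  0.0469] 26.4
```

The grip puts the bar on mark 4 (tool yaw −121°), but the camera estimate reads lower. I'll check it with a line fit that doesn't depend on the assumed centre.

Run:
```python
from h import *
T=cam("top",12)
c=np.array([.5165,.1305]); a=np.radians(9)
v,u=np.mgrid[-90:91,-90:91]*.0005
def patch(z): 
    P=np.dstack([c[0]+u,c[1]+v,np.full(u.shape,z)]); px=proj(T,P.reshape(-1,3)).reshape(181,181,2).astype(np.float32)
    return cv2.cvtColor(cv2.remap(T["img"],px[...,0],px[...,1],cv2.INTER_CUBIC),cv2.COLOR_RGB2GRAY).astype(float)
r=np.hypot(u,v); g=patch(.08); w=np.clip(g-np.median(g[r<.018])-20,0,None)*(r<.019)
m=np.array([(w*u).sum(),(w*v).sum()])/w.sum(); C=np.cov(np.c_[u.ravel(),v.ravel()].T,aweights=w.ravel()+1e-12)
e,E=np.linalg.eigh(C); d=E[:,1]; d*=np.sign(d@m); print("pointer centroid off c",m.round(4),"line ang vs dryer",np.degrees(np.arctan2(d[1],d[0])-a).round(1),"ratio",(e[1]/e[0]).round(1))
# dark knob skirt centre at z=.06, marks on the deck
g=patch(.06); k=((g<np.median(g[r>.03])*.55)&(r<.026)).astype(np.uint8)
k=cv2.morphologyEx(k,cv2.MORPH_CLOSE,np.ones((15,15))); k=cv2.morphologyEx(k,cv2.MORPH_OPEN,np.ones((21,21)));q=k>0
print("skirt centre off c",u[q].mean().round(4),v[q].mean().round(4),"diam",2*np.sqrt(q.sum()/np.pi)*.0005)
g=patch(.054); dk=((r>.029)&(r<.042)&(g<np.median(g[r>.03])*.8)).astype(np.uint8); n,L,st,ce=cv2.connectedComponentsWithStats(dk)
for i in range(1,n):
    if st[i,4]>15: x=(ce[i]-90)*.0005; print("mark",st[i,4],x.round(4),"ang vs dryer",np.degrees(np.arctan2(x[1],x[0])-a).round(1))
```

```text
pointer centroid off c [0.0095 0.0017] line ang vs dryer -86.8 ratio 5.8
skirt centre off c -0.0001 -0.0015 diam 0.046029019134012736
mark 152 [-0.0111 -0.0308] ang vs dryer -118.7
mark 140 [ 0.0106 -0.031 ] ang vs dryer -80.2
mark 521 [-0.0385 -0.0062] ang vs dryer -179.9
mark 138 [ 0.0273 -0.017 ] ang vs dryer -40.9
mark 50 [ 0.0409 -0.0023] ang vs dryer -12.3
mark 121 [0.0321 0.0041] ang vs dryer -1.7
mark 128 [0.0217 0.0235] ang vs dryer 38.3
mark 221 [-0.0203  0.0247] ang vs dryer 120.4
mark 149 [0.0005 0.0322] ang vs dryer 80.1
```

Run:
```python
from h import *
T=cam("top",12)
c=np.array([.5165,.1305]); a=np.radians(8.7)
v,u=np.mgrid[-50:51,-50:51]*.0005
P=np.dstack([c[0]+u,c[1]+v,np.full(u.shape,.08)]); px=proj(T,P.reshape(-1,3)).reshape(101,101,2).astype(np.float32)
g=cv2.cvtColor(cv2.remap(T["img"],px[...,0],px[...,1],cv2.INTER_CUBIC),cv2.COLOR_RGB2GRAY).astype(float)
print(g[::-4,::-4][:, ::1].T.astype(int)[::1] if 0 else "rows: x from +24 down, cols: y +24..-24 (mm)")
for i in range(98,40,-4): print(int(u[0,i]*1000),g[98::-4,i].astype(int))
for th in(-20,-25,-30,-35,-40,-45,-50):
    t=np.radians(th)+a; s=np.arange(.004,.019,.0005); ii=np.rint(50+s*np.sin(t)/.0005).astype(int); jj=np.rint(50+s*np.cos(t)/.0005).astype(int); print(th,g[ii,jj].mean().round(1),g[ii,jj][::4].astype(int))
```

```text
rows: x from +24 down, cols: y +24..-24 (mm)
24 [125 122 123 126 126 126 126 126 126 126 125 102  81  92 107 118 123 125
 127 126 113  92  64  84 114]
22 [121 110 110 118 124 126 126 124 121 120 120 106  84  77  84  95 106 115
 120 120 104  79  64  93 121]
20 [116  96  89 100 116 122 125 117 105 102  99  87  71  60  56  63  80  96
 100 107 104  91  91 107 123]
18 [116  91  71  75  98 115 119 103  80  71  62  49  38  33  28  35  54  72
  69  84 100 103 112 120 126]
16 [121 105  82  72  83 102 101  77  53  40  30  24  20  17  17  33  56  66
  52  55  71  88 108 122 127]
14 [125 120 106  92  83  86  74  48  29  22  18  16  16  14  23  51  73  68
  47  30  32  53  80 107 122]
12 [125 126 124 112  90  71  47  29  19  20  19  16  15  17  36  66  77  58
  37  16  12  26  50  83 111]
10 [126 125 125 113  82  54  31  21  20  21  19  15  15  27  57  79  72  49
  27  11   6  15  25  53  91]
8 [127 126 123 105  72  39  22  19  19  20  16  13  20  41  77  84  59  34
  17   8   8  12  13  30  69]
6 [127 127 115  86  53  28  19  20  19  19  15  14  25  49  75  70  43  21
   9   7  10  13  14  22  52]
4 [127 127 106  69  37  23  20  21  20  18  16  16  24  43  51  45  28  15
   5   7  12  14  17  20  36]
2 [123 126 102  62  32  21  20  21  20  18  17  19  22  25  28  25  18   9
   8   9  12  15  19  19  26]
0 [105 117 101  62  30  21  19  19  19  17  17  18  18  19  22  18  10   5
   9  12  15  18  20  18  22]
-2 [74 97 93 58 28 20 19 18 16 16 18 18 18 21 21 13  5  6  9 14 19 20 21 18
 22]
-4 [71 92 87 55 29 21 19 17 15 15 18 20 21 21 17  8  4 10 11 16 21 21 22 19
 23]
-20 26.2 [33 35 34 27 22 16 17 23]
-25 34.5 [33 41 44 47 35 24 21 26]
-30 47.5 [35 49 63 55 54 40 42 33]
-35 63.5 [39 56 72 77 68 60 61 56]
-40 72.3 [39 59 79 85 76 78 75 68]
-45 70.6 [36 63 81 84 78 74 69 65]
-50 61.3 [36 59 75 78 65 65 51 45]
```

Run:
```python
from h import *
T=cam("top",12); I0=cv2.imread("pics/top0.png")[...,::-1]
c=np.array([.5165,.1305]); v,u=np.mgrid[-60:61,-60:61]*.0004
P=np.dstack([c[0]+u,c[1]+v,np.full(u.shape,.08)]); px=proj(T,P.reshape(-1,3)).reshape(121,121,2).astype(np.float32)
L=[]
for I in(I0,T["img"]):
    g=cv2.cvtColor(cv2.remap(np.ascontiguousarray(I),px[...,0],px[...,1],cv2.INTER_CUBIC),cv2.COLOR_RGB2GRAY).astype(float); r=np.hypot(u,v)
    for R1 in(.012,.0135,.015):
        b=((g>40)&(r<R1)).astype(np.uint8); n,l,s,_=cv2.connectedComponentsWithStats(b); k=1+np.argmax(s[1:,4]); w=np.where(l==k,g-35,0)
        m=np.array([(w*u).sum(),(w*v).sum()])/w.sum(); e,E=np.linalg.eigh(np.cov(np.c_[u.ravel(),v.ravel()].T,aweights=w.ravel())); d=E[:,1]*np.sign(E[:,1]@m)
        print(R1,"m",(m*1000).round(1),"line deg (dryer 8.7)",(np.degrees(np.arctan2(d[1],d[0]))-8.7).round(1),"radial",(np.degrees(np.arctan2(m[1],m[0]))-8.7).round(1),"ratio",(e[1]/e[0]).round(1))
        if R1==.0135: L.append((m,d))
(m1,d1),(m2,d2)=L; s=np.linalg.solve(np.c_[d1,-d2],m2-m1); print("axis off c mm",((m1+s[0]*d1)*1000).round(2))
```

```text
0.012 m [6.8 3.5] line deg (dryer 8.7) 21.2 radial 18.2 ratio 2.8
0.0135 m [7.3 3.8] line deg (dryer 8.7) 22.9 radial 18.7 ratio 4.1
0.015 m [7.8 4.2] line deg (dryer 8.7) 25.2 radial 19.4 ratio 5.7
0.012 m [ 7.3 -5.1] line deg (dryer 8.7) -37.6 radial -43.5 ratio 1.6
0.0135 m [ 7.9 -5.5] line deg (dryer 8.7) -39.6 radial -43.4 ratio 2.3
0.015 m [ 8.5 -5.9] line deg (dryer 8.7) -39.9 radial -43.2 ratio 3.2
axis off c mm [-0.02 -0.72]
```

Both lines cross at a point within 1 mm of the knob's axis, and the pointer reads −39.9° from mark 3, which is mark 4. Handing in.

```bash
python3 -c "
from station import finish_job
print(finish_job())"
```

```text
the job is handed in; nothing more can be done
None
```

The job is handed in, with no verdict returned: by my own measurements the full arch, half arch and die stand in bays 1, 2 and 3, the thermostat is on mark 4, and nothing else was touched.

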